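Clamp the cane and hold the cutter lever level over its pivot

TASK

Swing the raised keeper bar of the gouging bed down until it rests fully home in its catch, so that the cane is clamped. Then pick up the loose cutter lever by its balance point and hold it level above the bed, ready to be lowered: its bore centred about 40 mm above the top of the pivot post and its cutter head over the cane. Finish while still holding it there, still and touching nothing but the gripper, with the keeper still closed and everything else on the bench left where it was.

Things in the scene. Friction and masses are not known exactly. Their poses are not given: they have to be found in the camera images.
- bed: gouging bed fixed to the bench: pale metal plate 270 x 90 x 22 mm. Origin: centre of its underside; x lengthwise, y across, z up. Upright pivot post at x = -100 mm (10 dia, top 70 above the bench; foot collar 28 dia up to 32). Cradle of two low steel rails with a stick of pale cane from x = -3 to 127 mm, cane top 46 above the bench. All one fixture
- bed_post (a point): centre of the top of the pivot post, 70 mm above the bench; bed frame (-100, 0, 70) mm
- bed_cane (a point): point on top of the cane in the cradle, bed frame (95, 0, 46) mm: the cutter head belongs over it
- keeper (a joint): angle of the keeper: dark flat steel bar 14 mm wide, 8 thick, hinged on the bed's -y edge, swinging up and down across the bed. 0 rad: level over the cane, resting in the forked catch on the +y edge (its stop); grows as the free end rises, to 1.3. Starts at 0.6 to 1.1, leaning towards the catch. Stiff hinge (0.09 N m): stays where it is left; 1 to 2 N on the tab moves it
- keeper_tab (a point): centre of the upper face of the keeper's thumb tab (26 x 30 mm) at its free end, 100 mm from the hinge axis; the tab ends 115 mm from the axis. When closed, the upper face lies 54 mm above the bench and the tab overhangs the +y edge of the bed, just beyond the catch, whose prongs reach 56 mm above the bench, 61 to 73 mm from the hinge axis
- keeper_hinge (a point): centre of the keeper's hinge axis, which is parallel to the bed's x; bed frame (40, -36, 50) mm. The closed bar points to bed +y
- lever: loose dark steel lever, 233 mm long, 0.6 to 1 kg, lying on the bench. Origin: underside, midway between its ends; x lengthwise, z up. -x end: heavy round boss, 48 mm dia, 40 high, with upright bore. +x end: small cutter head 22 x 22 x 36. Between: straight bar 12 mm wide, from 16 to 34 mm above the underside, clear beneath and beside. Balances 33 mm from its middle, towards the boss
- lever_bore (a point): centre of the bore at the boss's underside; lever frame (-93, 0, 0) mm
- lever_cutter (a point): centre of the underside of the cutter head; lever frame (105, 0, 0) mm
- lever_balance (a point): the lever's balance point, on the bar's centre line, 25 mm above the underside; lever frame (-33, 0, 25) mm, that is 60 mm from the bore
- puck: bystander, to be left alone: black rubber disc, 48 dia x 22 (mm); origin: centre of its underside
- gauge: bystander, to be left alone: brass bar gauge, 90 x 16 x 12 with an upstand 34 high at one end (mm); origin: centre of its underside
- cane1: bystander, to be left alone: split stick of pale cane, 120 x 10 x 6 (mm); origin: centre of its underside
- cane2: bystander, to be left alone: another split stick of pale cane, 120 x 10 x 6 (mm); origin: centre of its underside
- knife: bystander, to be left alone: knife with a black grip, 180 long, 16 high (mm); origin: centre of its underside under its grip and blade, about 85 mm from the grip's end
- jar: bystander, to be left alone: small amber jar with brass cap, 52 dia x 65 high (mm); origin: centre of its underside
- block: bystander, to be left alone: dark wooden block, 70 x 45 x 30 (mm); origin: centre of its underside
Not all that is in view belongs to the job. What is meant by the lever is not yellow, and is the larger of those in its own colour.

How it is judged:
By the outcome, as a careful person would: the job done as asked, in the order asked, and still so for the second after the job is handed in, while the arm keeps its last pose, push and grip.
It also fails if it takes over 58 s, if anything falls off the work surface, if the arm or the gripper's body presses on something with over 40 N, if the wrist force passes 120 N, or if a joint passes its speed limit or range.

ROBOT

A 7-joint arm with a two-finger parallel gripper is mounted at the origin on the work surface. World frame = base frame: x ahead of the robot, y to its left, z up, the work surface at z = 0. Lengths are in m, angles in rad, forces in N, time in s.
With the tool pointing down it reaches from about 0.35 to 0.9 m from the base axis. Payload 7.2 kg.
Tool frame: the origin (TCP) lies midway between the tips of the shut fingers; the grasp point (between the pads) lies 19 mm behind it; z points along the fingers, y is the direction in which the jaws open and shut (so a half turn about z gives the same grasp; the last joint's range is limited). The gripper opens to 88 mm and grips with 3 to 60 N. Pads are 20 mm wide; open, the fingers measure 115 mm over their backs; the gripper's body (75 mm by 178 mm) begins 61 mm behind the grasp point.
Start: joints at [-1.187, 0.411, -0.013, 1.596, 0.006, 1.134, -0.082], TCP at [0.273, 0.562, 0.223] pointing down, gripper open.
Joint ranges: [-2.95, 2.95], [-0.29, 1.99], [-1.47, 1.44], [0.14, 2.54], [-1.03, 4.17], [0.13, 1.85], [-2.86, 2.86]. Speed limits (rad/s): [2.39, 2.39, 3.01, 3.01, 3.14, 3.14, 3.14].

INTERFACE

Orientations are given as a unit quaternion [x, y, z, w].
In Python, from plant import ctrl, get_image, workorder, finder gives the robot as it stands.
- The arm moves only by the shell command python3 -m crank 'ROWS' [FORCE]. ROWS is a JSON object of lists of equal length, an entry for each row: "delta_pos": the shift along the tool's x, y, z in m, a list of three; "dr": the turn, a rotation vector about the tool's x, y, z in degrees, a list of three; "jaw": the closure in counts, from 0 (fully open) to 255 (shut). In form: {"delta_pos": [[dx, dy, dz], ...], "dr": [[wx, wy, wz], ...], "jaw": [jaw, ...]}. A call has 1 to 5 rows; each row is the pose to reach, as a shift and turn from the pose commanded when the call began, along the tool's axes at that moment; what a row does not reach only later rows make up. A row lasts 1/8 s, in which the tool goes at most 62.5 mm and 10.7 degrees, less where a joint would pass 70% of its speed; a pose out of reach is approached as far as the arm can. A call with a gripper value outside its range is refused whole. The fingers move at their own pace and stop on an object; FORCE is the grip in N (left out, the last holds). Time passes only in rows, so rows that repeat a pose let the fingers close. It gives the time, the measured TCP pose, the force and the opening at its end, in the units of the state.
- ctrl.get_obs(): the state, without advancing time (a new reading comes with each control period).
- get_image(name): name is "scene" or "top" or "wrist"; returns a dict with "color" (420x560x3 uint8, red, green, blue), "mtx" (3x3 intrinsics, pixels), "eye" and "orientation" of the camera in the world. Camera axes: x right, y up, looking along -z (the intrinsics and any distortion apply to the point x, -y, -z); pixel columns grow to the right and rows downward; lengths in m; the calibration is good to about 2 mm. The wrist camera is an equidistant fisheye: a pixel r from the principal point sees the ray r / f radians off the axis. A picture is of the moment at which its call begins. There is no depth.
- workorder.finish_job(): hands the job in, once; it reports no verdict.
Trained networks look in a picture, given as the dict that the camera call returned (one of the last four; its "shot" number tells which), for a name from the list of things; names that differ only in an ending like _2 or _b are one class to them, and where a whole thing is asked for, a point or a joint stands for the part that bears it (a point fixed in the world has none). Each returns a list of dicts, best first, with "conf" (0 to 1); they miss things now and then, are a little off and sometimes report something else, mostly with a low value. They report only what shows in the picture. A call takes as long as a camera call. They do not tell look-alikes from the thing itself.
- finder.look_for(picture, name): "bbox" ([centre column, centre row, width, height] as shares, 0 to 1, of the picture: columns of its width, rows of its height, round what is visible of it).
- finder.cut_out(picture, name): "region" (420x560 bool, what is visible of it) and "bbox" ([centre column, centre row, width, height] as shares, 0 to 1, of the picture: columns of its width, rows of its height, round what is visible of it).
- finder.place_of(picture, name): "location" ([column, row] as shares, 0 to 1, of the picture: columns of its width, rows of its height: a listed point, or the origin of a listed thing).
The state is a dict: "t": time; "joints": joint angles; "joint_velocities": joint speeds; "effort": joint torques, N m; "tool_pos": TCP position; "ee_rot": TCP orientation; "ft_force": force on the tool from outside, world axes, zero at the start; "torque": the same for the moment, N m; "grip_width": opening from 0.0 (shut) to 1.0 (fully open).
Only numpy, scipy, OpenCV 4.12 (cv2) and the standard library are available. Lean on these libraries where they do the work, as an engineer would, in place of code of your own. Each camera call takes 0.05 s, during which the arm holds its last target.

## Working session

There is one attempt and no reset: what is moved stays moved. The work goes in short steps, Python scripts to look and compute and a shell command to move; the robot and the scene stay as the last step left them, time stands still between calls to the robot, and variables do not carry over. Pictures are saved under pics/ and viewed, and the job is handed in when it is done.

```bash
ls; mkdir -p pics
python3 - <<'E'
from plant import ctrl,get_image
import cv2
print(ctrl.get_obs())
for n in("scene","top","wrist"):
    p=get_image(n); cv2.imwrite(f"pics/{n}0.png",p["color"][:,:,::-1]); print(n,p["mtx"],p["eye"],p["orientation"],[k for k in p])
E
```

```text
pics
{'t': 0.0, 'joints': array([-1.18718631,  0.41190227, -0.01275505,  1.59702027,  0.00558154,
        1.13432603, -0.08222714]), 'joint_velocities': array([ 0.00035203, -0.00068683,  0.00202197,  0.00051829,  0.00075823,
        0.00064783, -0.00234571]), 'effort': array([ 8.90979827e-04, -5.87965643e+01,  6.41365182e-01, -2.91067582e+01,
       -5.39875659e-02,  1.86133379e-02,  1.70984031e-04]), 'tool_pos': array([0.27265963, 0.56182461, 0.22181711]), 'ee_rot': array([ 2.23974258e-01,  9.74594723e-01, -7.97917967e-04, -1.41686202e-04]), 'ft_force': array([ 0.28565253, -1.22603506,  0.28348853]), 'torque': array([0.00345691, 0.06034772, 0.04603573]), 'grip_width': 0.9985187951358719}
scene [[388.96677968   0.         281.1996717 ]
 [  0.         388.96677968 206.85244987]
 [  0.           0.           1.        ]] [ 1.11436212 -0.5621361   0.92811033] [0.33692888 0.14483129 0.3443415  0.86425214] ['color', 'mtx', 'eye', 'orientation', 'shot']
top [[429.4676898    0.         273.4124177 ]
 [  0.         429.4676898  203.44615487]
 [  0.           0.           1.        ]] [0.42224039 0.00952495 1.14582188] [-0.04984261  0.04256943  0.71456696 -0.69648949] ['color', 'mtx', 'eye', 'orientation', 'shot']
wrist [[325.1922621    0.         277.00262272]
 [  0.         325.1922621  212.68360446]
 [  0.           0.           1.        ]] [0.2039515  0.59656618 0.38446515] [-0.12105153 -0.07475162  0.52551196  0.83880623] ['color', 'mtx', 'eye', 'orientation', 'shot']
```

View pics/scene0.png

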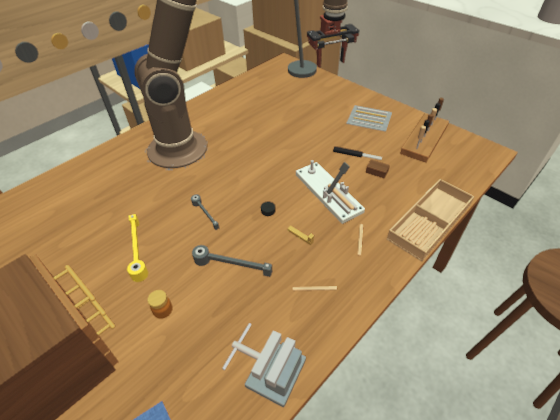

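View pics/top0.png

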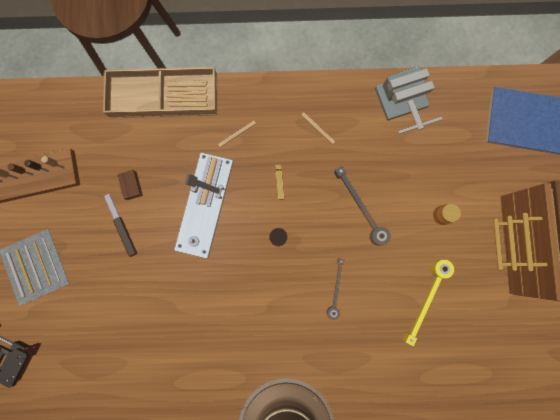

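View pics/wrist0.png

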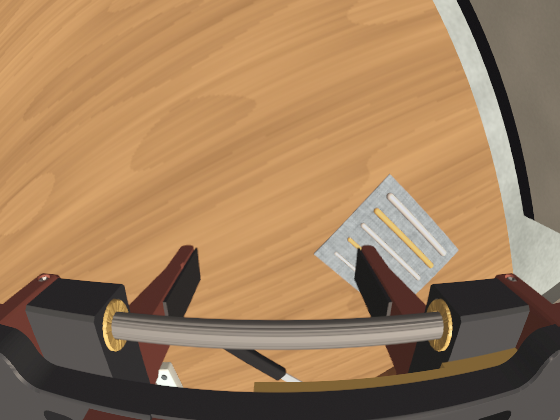

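The top view has three lever-like things: the large dark one (boss 381,236, head 341,173), a small dark one (boss 334,313) and a yellow one (444,268). By the description it is the large dark one. The bed is at about (204,205), with the keeper raised at (205,185).

```bash
cat > h.py <<'E'
from plant import ctrl,get_image,workorder,finder
import numpy as np,cv2
from scipy.spatial.transform import Rotation as R
def ray(p,u,v):
    K=p["mtx"]; a=(u-K[0,2])/K[0,0]; b=(v-K[1,2])/K[1,1]
    return R.from_quat(p["orientation"]).apply([a,-b,-1])
def at(p,uv,z):
    d=ray(p,*uv); e=np.array(p["eye"]); return e+d*(z-e[2])/d[2]
def proj(p,X):
    c=R.from_quat(p["orientation"]).inv().apply(np.atleast_2d(X)-np.array(p["eye"])); K=p["mtx"]
    return np.c_[K[0,0]*c[:,0]/-c[:,2]+K[0,2],K[1,1]*-c[:,1]/-c[:,2]+K[1,2]]
def places(p,n): return [(np.round(np.array(d["location"])*[560,420],1),round(d["conf"],2)) for d in finder.place_of(p,n)[:4]]
def tri(p,a,q,b):
    d1=ray(p,*a);d2=ray(q,*b);e1=np.array(p["eye"]);e2=np.array(q["eye"])
    s=np.linalg.lstsq(np.c_[d1,-d2],e2-e1,rcond=None)[0]
    x=e1+d1*s[0];y=e2+d2*s[1]; return (x+y)/2,np.linalg.norm(x-y)
def save(p,name,box=None,s=1):
    c=p["color"][:,:,::-1]
    if box: c=c[box[1]:box[3],box[0]:box[2]]
    cv2.imwrite("pics/"+name,cv2.resize(c,None,fx=s,fy=s,interpolation=cv2.INTER_CUBIC))
E
python3 - <<'E'
from h import *
T=get_image("top");S=get_image("scene")
H=dict(bed_post=.07,bed_cane=.046,keeper_tab=None,keeper_hinge=.05,lever_bore=0,lever_cutter=0,lever_balance=.025,bed=0,lever=0,puck=0,gauge=0,jar=0,cane1=0,knife=0,block=0)
for n,z in H.items():
    for nm,p in(("T",T),("S",S)):
        for uv,c in places(p,n): print(n,nm,uv,c,np.round(at(p,uv,z),4)[:2] if z is not None else "")
save(T,"t1.png",(160,130,420,330),3);save(S,"s1.png",(170,90,400,300),3)
E
```

```text
bed_post T [190.7 242. ] 0.94 [0.4721 0.2282]
bed_post S [310.1 162.2] 0.69 [0.4768 0.2193]
bed_post S [161.5 310.5] 0.56 [ 0.5736 -0.4423]
bed_post S [297.6 237.6] 0.17 [ 0.6637 -0.0494]
bed_cane T [212.5 168.6] 0.78 [0.6631 0.176 ]
bed_cane S [345.7 203.1] 0.93 [0.6686 0.1687]
keeper_tab T [194.7 180.5] 0.83 
keeper_tab S [342.3 166.2] 0.74 
keeper_hinge T [218.3 193.1] 0.6 [0.5973 0.1608]
keeper_hinge S [325.2 189.8] 0.88 [0.5866 0.1678]
lever_bore T [331.8 315.5] 0.92 [ 0.2756 -0.1249]
lever_bore T [380.3 237.2] 0.74 [ 0.4752 -0.2621]
lever_bore S [201.7 258.1] 0.8 [ 0.4736 -0.255 ]
lever_bore S [196.9 205.7] 0.67 [ 0.295  -0.1345]
lever_bore S [138.8 275.1] 0.6 [ 0.3897 -0.4137]
lever_cutter T [339.7 170.5] 0.73 [ 0.6585 -0.1626]
lever_cutter T [408.8 336.5] 0.68 [ 0.2182 -0.3207]
lever_cutter T [342.  261.2] 0.62 [ 0.4146 -0.1577]
lever_cutter T [378.3 238.9] 0.48 [ 0.4709 -0.2565]
lever_cutter S [264.4 272.7] 0.87 [ 0.6432 -0.1648]
lever_cutter S [219.3 230.5] 0.8 [ 0.4307 -0.1523]
lever_cutter S [133.4 223.4] 0.58 [ 0.2083 -0.3198]
lever_cutter S [329.3 193.2] 0.16 [0.577  0.
[... 984 characters left out ...]

gauge S [296.9 236.3] 0.55 [ 0.622  -0.0053]
gauge S [354.4 155.7] 0.37 [0.5211 0.4217]
jar T [442.6 210.7] 0.84 [ 0.5416 -0.4321]
jar S [158.2 310. ] 0.84 [ 0.5219 -0.4377]
cane1 T [237.  132.8] 0.51 [0.7719 0.1148]
cane1 T [316.7 127.1] 0.5 [ 0.7818 -0.1049]
cane1 T [367.6 215.4] 0.15 [ 0.5342 -0.2316]
cane1 S [314.9 287.8] 0.69 [ 0.7786 -0.1046]
cane1 S [360.1 236.7] 0.4 [0.763  0.1242]
knife T [122.4 227.4] 0.84 [0.519  0.4261]
knife T [366.5 214. ] 0.16 [ 0.5381 -0.2288]
knife S [221.4 259.9] 0.73 [ 0.5206 -0.2196]
knife S [355.2 154.4] 0.48 [0.5187 0.4298]
block T [132.4 185.3] 0.98 [0.6329 0.4012]
block T [380.3 235.7] 0.61 [ 0.4792 -0.2623]
block S [372.4 171.9] 0.73 [0.6213 0.3924]
```

View pics/t1.png

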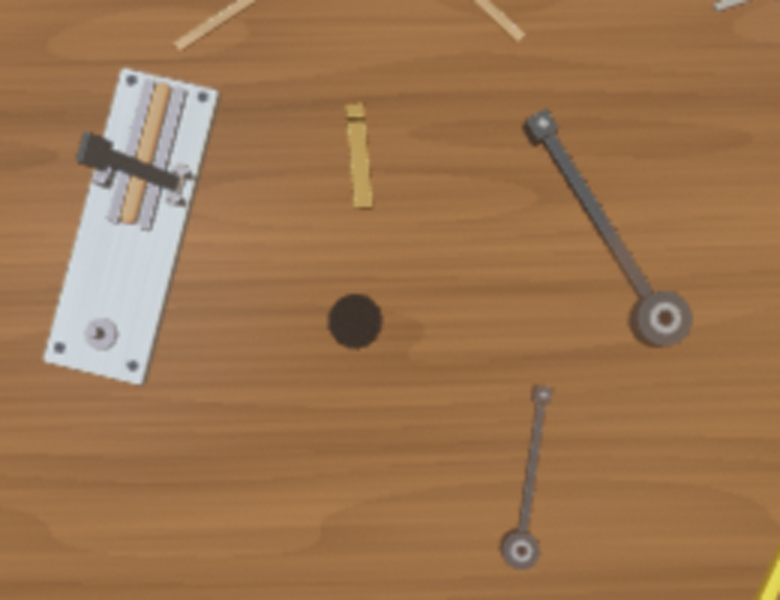

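View pics/s1.png

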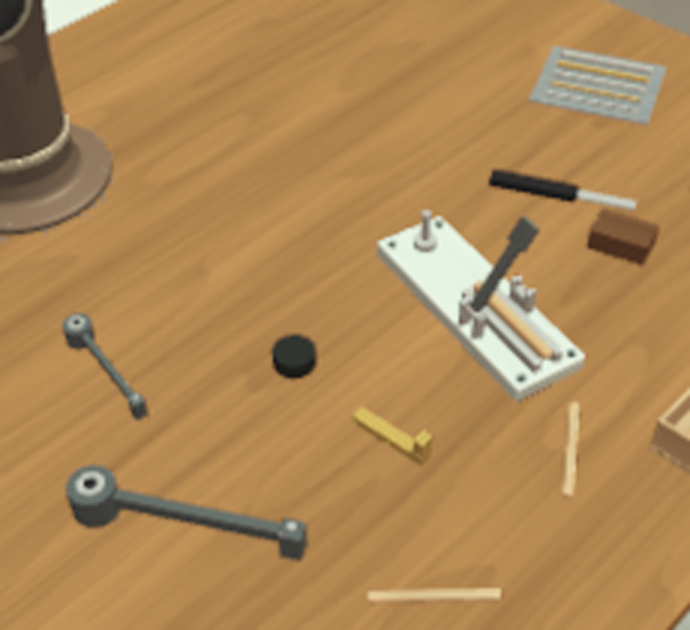

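Large dark lever confirmed (boss at crop 662,319, cutter at 540,126); the small dark one is at 520,550. Next I fit the bed, keeper and lever.

```bash
cat > fit.py <<'E'
from h import *
from scipy.optimize import least_squares
T=get_image("top");S=get_image("scene")
def mask(p,n,near):
    best=None
    for d in finder.cut_out(p,n):
        c=np.array(d["bbox"][:2])*[560,420]
        if np.hypot(*(c-near))<25: return d["region"]
def corners(img,box,s,off): pass
# bed fit by corners (refined manually read)
g=cv2.cvtColor(T["color"],cv2.COLOR_RGB2GRAY)
b=((T["color"].min(2)>150)).astype(np.uint8); b[:140]=0;b[265:]=0;b[:,:165]=0;b[:,245:]=0
b=cv2.morphologyEx(b,cv2.MORPH_CLOSE,np.ones((9,9)))
cn=max(cv2.findContours(b,cv2.RETR_EXTERNAL,cv2.CHAIN_APPROX_NONE)[0],key=cv2.contourArea)
r=cv2.minAreaRect(cn);bx=cv2.boxPoints(r);print("rect",r)
W=np.array([at(T,q,.022)[:2] for q in bx]);print("corners",np.round(W,4),"sides",np.linalg.norm(W-np.roll(W,1,0),axis=1))
man=np.array([[200.7,152.7],[232.3,160.7],[207.3,258],[174.3,250]])
M=np.array([at(T,q,.022)[:2] for q in man]);print("man",np.round(M,4),np.linalg.norm(M-np.roll(M,1,0),axis=1))
for W in(W,M):
    c=W.mean(0); 
    e=[(W[i]-W[i-1]) for i in range(4)]; l=max(e,key=np.linalg.norm); 
    if l[0]<0:l=-l
    print("bed c",c,"yaw",np.degrees(np.arctan2(l[1],l[0])))
# lever
for nm,p,bo,cu in(("T",T,(160+662/3,130+319/3),(160+540/3,130+126/3)),("S",S,(170+90/3,90+484/3),(170+291/3,90+525/3))):
    B=at(p,bo,.040)[:2];C=at(p,cu,.036)[:2];d=C-B;print("lever",nm,B,C,np.linalg.norm(d),"yaw",np.degrees(np.arctan2(d[1],d[0])),"bal",B+d/np.linalg.norm(d)*.06)
# post from S and T by post top
print("post T",at(T,(160+100/3,130+333/3),.07),"S",at(S,(170+427/3,90+213/3),.07))
print("tab tri",tri(T,(160+95/3,130+150/3),S,(170+522/3,90+234/3)))
E
python3 fit.py
```

```text
rect ((203.24276733398438, 204.9647216796875), (33.56056213378906, 101.58348846435547), 14.931418418884277)
corners [[0.4553 0.2818]
 [0.716  0.2127]
 [0.6898 0.1258]
 [0.4308 0.1972]] sides [0.08813855 0.26970472 0.09078553 0.26868569]
man [[0.7128 0.2111]
 [0.6885 0.1264]
 [0.4317 0.1947]
 [0.4545 0.2809]] [0.26753196 0.08812069 0.26575227 0.08913471]
bed c [0.57298391 0.20436386] yaw -14.845954684712247
bed c [0.5718927  0.20329807] yaw -15.107375684602564
lever T [ 0.47556264 -0.25366879] [ 0.64703371 -0.15779982] 0.19645149075879376 yaw 29.209428480896825 bal [ 0.52793315 -0.22438859]
lever S [ 0.47907826 -0.25689586] [ 0.64884886 -0.15778262] 0.19658456427524723 yaw 30.27667301117224 bal [ 0.53089431 -0.22664529]
post T [0.47438104 0.221633   0.07      ] S [0.47829441 0.22911621 0.07      ]
tab tri (array([0.61748517, 0.21308211, 0.13194973]), np.float64(0.0007388260459760926))
```

```bash
cat > plan.py <<'E'
from h import *
C=np.array([.5725,.204]);Y=np.radians(-15);U=np.array([np.cos(Y),np.sin(Y)]);V=np.array([-np.sin(Y),np.cos(Y)])
def bed(x,y,z): return np.r_[C+x*U+y*V,z]
def hv(v,z,x=.04): return bed(x,-.036+v,z)
def to(P,jaw=None,tilt=True):
    """delta (mm) & dr (deg) from measured pose to TCP P, tool down, y axis at world angle jaw deg"""
    o=ctrl.get_obs(); Rt=R.from_quat(o["ee_rot"]); d=Rt.inv().apply(np.array(P)-o["tool_pos"])
    dr=np.zeros(3)
    if jaw is not None:
        a=np.radians(jaw); y=np.array([np.cos(a),np.sin(a),0]); z=np.array([0,0,-1.]); x=np.cross(y,z)
        dr=np.degrees((Rt.inv()*R.from_matrix(np.c_[x,y,z])).as_rotvec())
    print("delta m",np.round(d,4),"dr",np.round(dr,2))
E
python3 -c "
from plan import *
to(hv(.01,.19),75)
print(hv(0,.05),hv(.1,.054))"
```

```text
delta m [-0.4702 -0.2095  0.0327] dr [  0.    -0.   -10.88]
[0.60181955 0.15887391 0.05      ] [0.62770145 0.25546649 0.054     ]
```

```bash
python3 -m crank '{"delta_pos":[[-0.055,-0.025,0],[-0.11,-0.05,0],[-0.165,-0.075,0],[-0.22,-0.10,0],[-0.27,-0.12,0.005]],"dr":[[0,0,-3],[0,0,-6],[0,0,-9],[0,0,-10.9],[0,0,-10.9]],"jaw":[255,255,255,255,255]}' 20; python3 -c "
from plan import *
to(hv(.01,.19),75)"
```

```text
t: 2.48
tool_pos: [0.465, 0.3346, 0.2183]
ee_rot: [0.131, 0.991, 0.0, 0.001]
ft_force: [-0.1, 0.1, -0.7]
grip_width: 0.468
delta m [-0.1777 -0.1243  0.0283] dr [ 0.06  0.06 -0.01]
```

```bash
python3 -m crank '{"delta_pos":[[-0.05,-0.035,0.01],[-0.1,-0.07,0.02],[-0.15,-0.105,0.028],[-0.178,-0.124,0.028],[-0.178,-0.124,0.028]],"dr":[[0,0,0],[0,0,0],[0,0,0],[0,0,0],[0,0,0]],"jaw":[255,255,255,255,255]}' 20
python3 - <<'E'
from plan import *
p=get_image("scene");save(p,"s2.png",(220,50,420,250),3.5)
p=get_image("top");save(p,"t2.png",(120,120,280,280),3.5)
to(hv(.01,.16),75)
E
```

```text
t: 3.1
tool_pos: [0.6049, 0.167, 0.1894]
ee_rot: [0.133, 0.991, -0.001, 0.0]
ft_force: [-0.2, 1.0, 0.4]
grip_width: 0.004
delta m [-0.0022 -0.0022  0.0295] dr [ 0.02 -0.04  0.01]
```

View pics/s2.png

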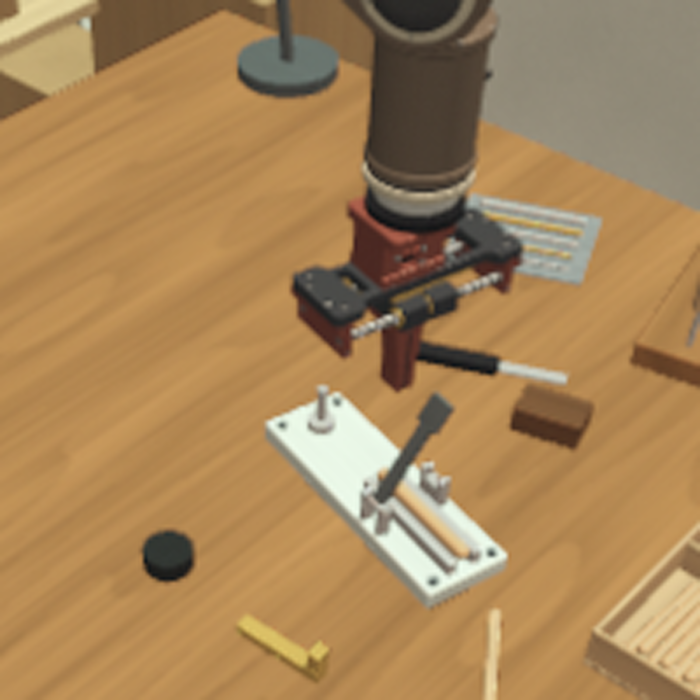

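View pics/t2.png

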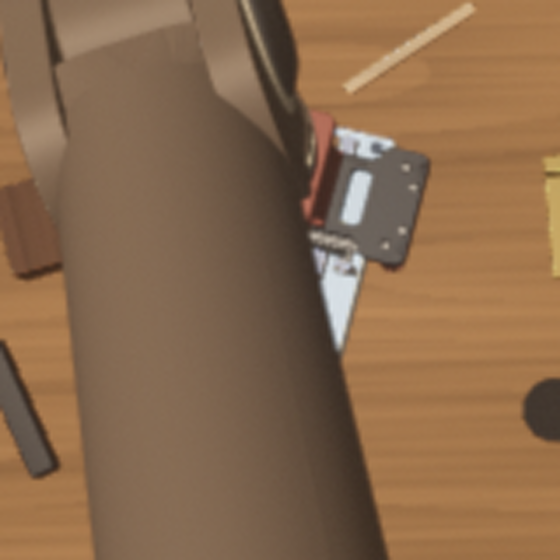

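```bash
python3 -c "
from plan import *
p=get_image('scene');print((proj(p,ctrl.get_obs()['tool_pos'])-[220,50])*3.5)"
python3 -m crank '{"delta_pos":[[-0.001,0,0.02],[-0.002,0,0.04],[-0.002,0.012,0.048],[-0.002,0.023,0.0525],[-0.002,0.023,0.0525]],"dr":[[0,0,0],[0,0,0],[0,0,0],[0,0,0],[0,0,0]],"jaw":[255,255,255,255,255]}' 20
python3 - <<'E'
from plan import *
p=get_image("scene");save(p,"s3.png",(270,90,400,220),5)
to(hv(.0406,.134),75)
E
```

```text
[[396.96987561 376.79779876]]
t: 3.88
tool_pos: [0.611, 0.1948, 0.1373]
ee_rot: [0.129, 0.992, 0.0, -0.0]
ft_force: [-0.2, -0.5, -0.2]
grip_width: 0.005
delta m [0.     0.0045 0.0035] dr [0.03 0.02 0.12]
```

View pics/s3.png

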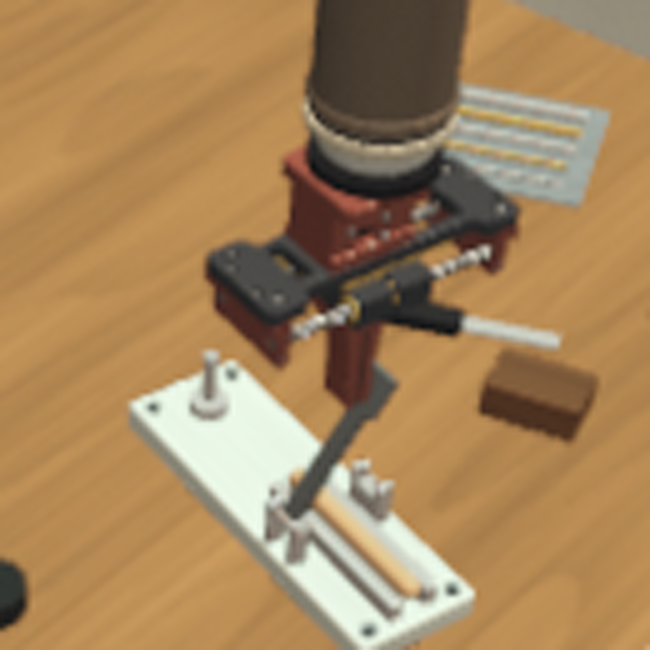

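```bash
python3 -m crank '{"delta_pos":[[0,0.0045,0.0035],[0,0.012,0.008],[0,0.02,0.0125],[0,0.0265,0.0185],[0,0.033,0.0245]],"dr":[[0,0,0],[0,0,0],[0,0,0],[0,0,0],[0,0,0]],"jaw":[255,255,255,255,255]}' 20
python3 - <<'E'
from plan import *
p=get_image("scene");save(p,"s4.png",(270,90,400,220),5)
to(hv(.0965,.054),75)
E
```

```text
t: 4.55
tool_pos: [0.6197, 0.2246, 0.1121]
ee_rot: [0.13, 0.991, -0.0, -0.0]
ft_force: [-0.4, -0.7, -0.8]
grip_width: 0.008
delta m [-0.0005  0.0275  0.0572] dr [-0.01 -0.07  0.07]
```

View pics/s4.png

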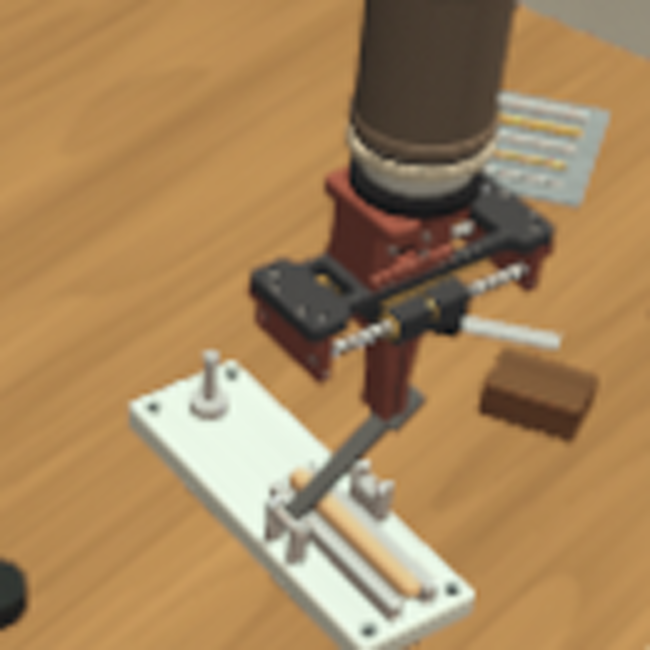

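The bar is swinging down and the tab stays under the fingertips (about 400,405). I'll continue the arc.

```bash
python3 -m crank '{"delta_pos":[[0,0.006,0.007],[0,0.0115,0.0145],[0,0.016,0.0225],[0,0.0205,0.031],[0,0.0225,0.036]],"dr":[[0,0,0],[0,0,0],[0,0,0],[0,0,0],[0,0,0]],"jaw":[255,255,255,255,255]}' 20
python3 - <<'E'
from plan import *
to(hv(.0985,.054),75)
E
```

```text
t: 5.22
tool_pos: [0.6253, 0.2463, 0.0758]
ee_rot: [0.13, 0.991, -0.0, -0.0]
ft_force: [-0.5, -1.0, 1.2]
grip_width: 0.006
delta m [0.     0.008  0.0218] dr [-0.02 -0.03  0.03]
```

```bash
python3 -m crank '{"delta_pos":[[0,0.004,0.006],[0,0.007,0.012],[0,0.008,0.018],[0,0.008,0.022],[0,0.008,0.0235]],"dr":[[0,0,0],[0,0,0],[0,0,0],[0,0,0],[0,0,0]],"jaw":[255,255,255,255,255]}' 20
python3 - <<'E'
from plan import *
p=get_image("scene");save(p,"s5.png",(270,90,400,220),5)
to(hv(.0985,.052),75)
E
```

```text
t: 5.85
tool_pos: [0.6277, 0.2539, 0.0542]
ee_rot: [0.13, 0.991, 0.0, 0.0]
ft_force: [-4.7, -1.5, 14.1]
grip_width: 0.005
delta m [ 0.0003 -0.      0.0023] dr [0.04 0.   0.01]
```

View pics/s5.png

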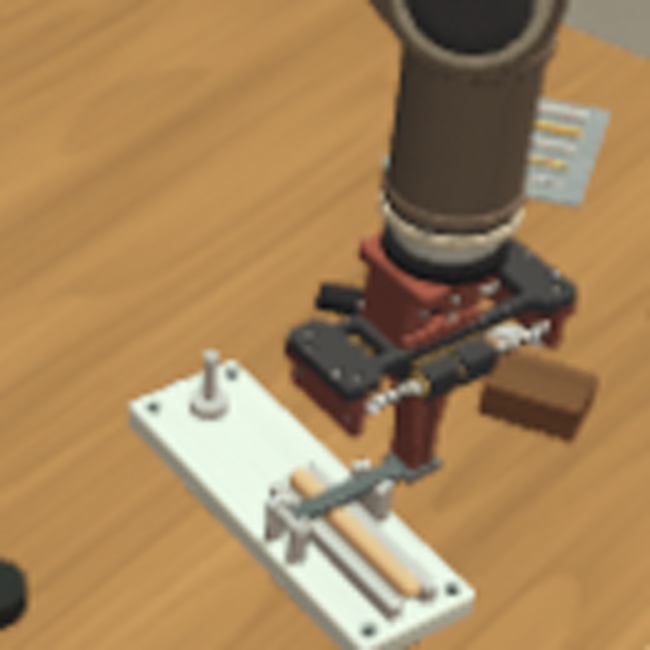

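```bash
python3 -m crank '{"delta_pos":[[0,0,-0.02],[0,0,-0.06],[0,0,-0.11],[0,0,-0.15],[0,0,-0.15]],"dr":[[0,0,0],[0,0,0],[0,0,0],[0,0,0],[0,0,0]],"jaw":[255,255,255,255,255]}' 20
python3 - <<'E'
from plan import *
to([.5294,-.2255,.2],119.7)
print(ctrl.get_obs()["joints"])
E
```

```text
t: 6.52
tool_pos: [0.6297, 0.2543, 0.2084]
ee_rot: [0.131, 0.991, 0.002, 0.003]
ft_force: [0.1, -0.1, -0.5]
grip_width: 0.004
delta m [-0.0273 -0.4894  0.006 ] dr [  0.14   0.45 -44.71]
[-0.54007273  0.50980675  0.12739982  1.48264387 -0.06823277  1.14546431
  0.90781838]
```

```bash
python3 -m crank '{"delta_pos":[[-0.003,-0.055,0],[-0.006,-0.11,0],[-0.009,-0.165,0],[-0.012,-0.22,0],[-0.015,-0.275,0]],"dr":[[0,0,-5],[0,0,-10],[0,0,-15],[0,0,-20],[0,0,-25]],"jaw":[255,200,100,0,0]}' 20
python3 - <<'E'
from plan import *
to([.5294,-.2255,.2],119.7)
E
```

```text
t: 7.15
tool_pos: [0.57, -0.0177, 0.2029]
ee_rot: [-0.089, 0.996, -0.0, -0.0]
ft_force: [0.2, -0.4, -0.3]
grip_width: 0.42
delta m [ 0.0767 -0.1974  0.0029] dr [  0.    -0.02 -19.53]
```

```bash
python3 -m crank '{"delta_pos":[[0.02,-0.05,0],[0.04,-0.1,0],[0.06,-0.15,0],[0.077,-0.197,0.003],[0.077,-0.197,0.003]],"dr":[[0,0,-6],[0,0,-12],[0,0,-17],[0,0,-19.5],[0,0,-19.5]],"jaw":[0,0,0,0,0]}' 20
python3 - <<'E'
from plan import *
for n in("scene","top","wrist"):
    p=get_image(n);save(p,n+"6.png",None if n=="wrist" else ((270,90,400,220) if n=="scene" else (150,120,290,260)),1 if n=="wrist" else 5)
print(ctrl.get_obs()["joints"])
to([.5294,-.2255,.2],119.7)
E
```

```text
t: 7.78
tool_pos: [0.5272, -0.2282, 0.1997]
ee_rot: [-0.251, 0.968, -0.001, -0.001]
ft_force: [-1.0, 0.3, -0.1]
grip_width: 0.981
[ 0.21992898  0.3447186   0.12028205  1.75706418 -0.04776739  1.04335001
  2.44362646]
delta m [ 0.0017 -0.0029 -0.0002] dr [ 0.06  0.   -0.16]
```

View pics/wrist6.png

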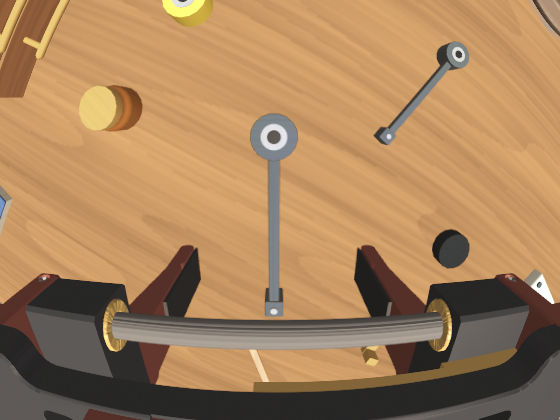

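View pics/scene6.png

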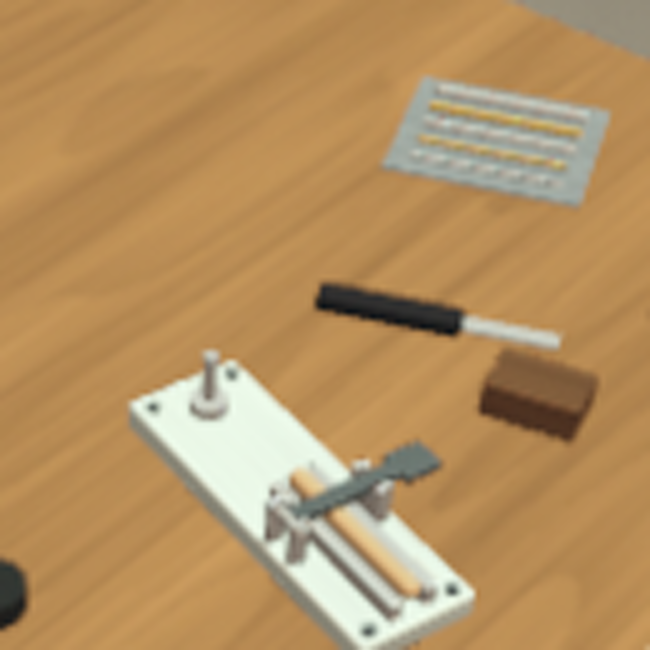

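View pics/top6.png

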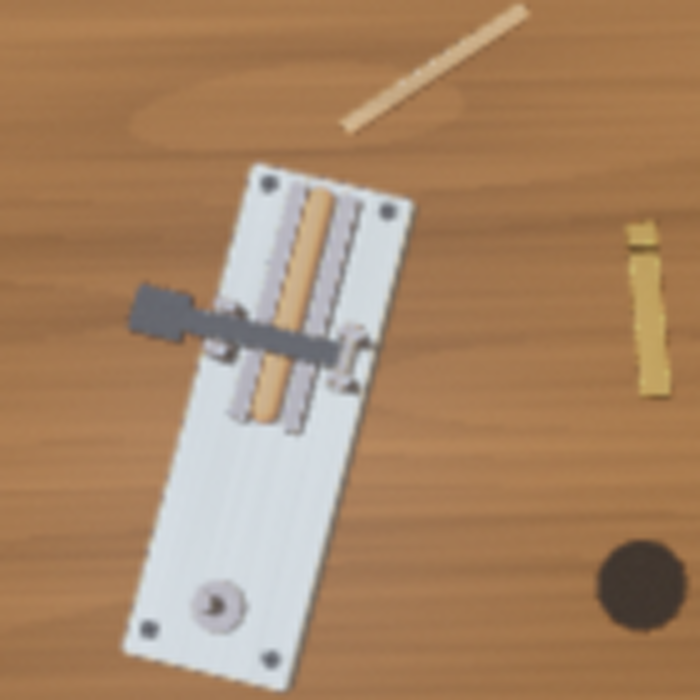

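Wrist view: the lever runs straight between the fingers, boss at (274,137), head at (274,306). The keeper lies between the prongs of the catch in both other views. Next I measure with the fisheye.

```bash
cat >> h.py <<'E'
def wray(p,u,v):
    K=p["mtx"]; a=u-K[0,2];b=v-K[1,2];r=np.hypot(a,b);t=r/K[0,0]; s=np.sin(t)/r if r else 0
    return R.from_quat(p["orientation"]).apply([a*s,-b*s,-np.cos(t)])
def wat(p,uv,z):
    d=wray(p,*uv);e=np.array(p["eye"]);return e+d*(z-e[2])/d[2]
E
python3 - <<'E'
from plan import *
p=get_image("wrist")
B=wat(p,(274,137),.04)[:2];Cc=wat(p,(274,311.5),.036)[:2];d=Cc-B
print(B,Cc,np.linalg.norm(d),np.degrees(np.arctan2(d[1],d[0])),"bal",B+d/np.linalg.norm(d)*.06)
T=get_image("top");S=get_image("scene")
k=np.r_[hv(.1,.054)]
print("tab expected",proj(T,k),proj(S,k),places(T,"keeper_tab"),places(S,"keeper_tab"))
t,r=tri(T,(150+162/5,120+313/5),S,(270+415/5,90+462/5));print("tab tri",t,r)
print("post S",at(S,(270+211/5,90+354/5),.07),"post exp",bed(-.1,0,.07),"T",at(T,(150+215/5,120+605/5),.07))
E
```

```text
[ 0.47899878 -0.25363355] [ 0.65432456 -0.15498101] 0.20117518097942616 29.365643148049163 bal [ 0.53128926 -0.22421068]
tab expected [[181.47223739 182.20334551]] [[352.222663  181.0938958]] [(array([179.9, 181.6]), 0.84)] [(array([354.1, 182.5]), 0.6), (array([328.2, 188.8]), 0.56), (array([313.4, 165.9]), 0.29)]
tab tri [0.62906816 0.25581282 0.04814768] 0.0038430898602007306
post S [0.47728369 0.22959974 0.07      ] post exp [0.47590742 0.2298819  0.07      ] T [0.47440225 0.22246918 0.07      ]
```

```bash
python3 -c "
from plan import *
to([.5303,-.225,.006],119.5)"
```

```text
delta m [ 0.0011 -0.003   0.1942] dr [0.01 0.01 0.13]
```

```bash
python3 -m crank '{"delta_pos":[[0.001,-0.003,0.05],[0.001,-0.003,0.1],[0.001,-0.003,0.15],[0.001,-0.003,0.18],[0.001,-0.003,0.18]],"dr":[[0,0,0.1],[0,0,0.1],[0,0,0.1],[0,0,0.1],[0,0,0.1]],"jaw":[0,0,0,0,0]}' 20
python3 - <<'E'
from plan import *
p=get_image("wrist");save(p,"w7.png")
to([.5303,-.225,.006],119.5)
E
```

```text
t: 8.8
tool_pos: [0.5285, -0.2251, 0.0181]
ee_rot: [-0.254, 0.967, 0.001, -0.002]
ft_force: [-0.3, -0.6, -0.2]
grip_width: 1.002
delta m [-0.0008  0.0003  0.0138] dr [ 0.07 -0.06 -0.04]
```

View pics/w7.png

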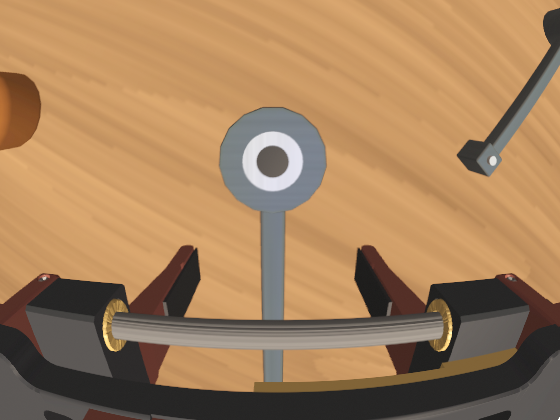

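Run:
```python
from plan import *
p=get_image("wrist")
B=wat(p,(272.5,160.5),.04)[:2];o=ctrl.get_obs();print(B,o["tool_pos"],np.linalg.norm(B-o["tool_pos"][:2]),B+.06*np.array([np.cos(np.radians(29.5)),np.sin(np.radians(29.5))]))
a=wat(p,(272.5,215),.034);b=wat(p,(273,370),.034);d=(b-a)[:2];print(np.degrees(np.arctan2(d[1],d[0])))
to([.5303,-.225,.006],119.5)
```

```text
[ 0.47974299 -0.25599178] [ 0.53065589 -0.22618807  0.02093206] 0.05899478666744411 [ 0.53196433 -0.22644637]
29.288720282513374
delta m [-0.0003  0.0012  0.0149] dr [-0.03  0.03 -0.06]
```

```bash
python3 -m crank '{"delta_pos":[[-0.001,0.0005,0.01],[-0.001,0.0005,0.0145],[-0.001,0.0005,0.0145],[-0.001,0.0005,0.0145],[-0.001,0.0005,0.0145]],"dr":[[0,0,0],[0,0,0],[0,0,0],[0,0,0],[0,0,0]],"jaw":[0,0,0,255,255]}' 40
python3 -m crank '{"delta_pos":[[0,0,0],[0,0,0],[0,0,0],[0,0,0],[0,0,0]],"dr":[[0,0,0],[0,0,0],[0,0,0],[0,0,0],[0,0,0]],"jaw":[255,255,255,255,255]}' 40
```

```text
t: 9.52
tool_pos: [0.5308, -0.2255, 0.0059]
ee_rot: [-0.254, 0.967, -0.0, 0.0]
ft_force: [-0.0, 0.2, 0.7]
grip_width: 0.808
t: 10.15
tool_pos: [0.5306, -0.2254, 0.0056]
ee_rot: [-0.254, 0.967, 0.0, -0.0]
ft_force: [-0.9, 0.5, 0.1]
grip_width: 0.242
```

```bash
python3 -m crank '{"delta_pos":[[0,0,0],[0,0,0],[0,0,0],[0,0,0],[0,0,0]],"dr":[[0,0,0],[0,0,0],[0,0,0],[0,0,0],[0,0,0]],"jaw":[255,255,255,255,255]}' 40
python3 -c "
from plan import *
p=get_image('wrist');save(p,'w8.png')"
```

```text
t: 10.78
tool_pos: [0.5309, -0.2258, 0.0057]
ee_rot: [-0.254, 0.967, -0.0, 0.0]
ft_force: [1.8, -3.4, -2.8]
grip_width: 0.135
```

View pics/w8.png

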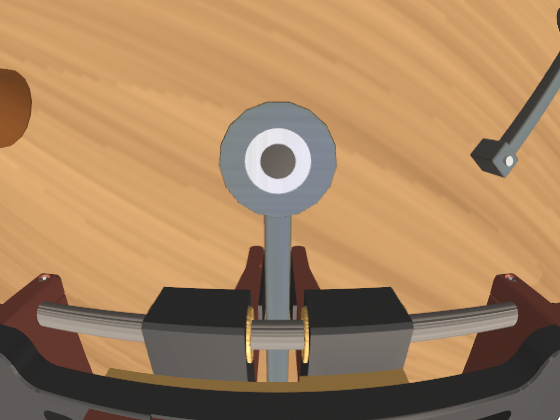

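Gripped: the opening is 11.9 mm, matching the 12 mm bar. I'll lift a little and check the balance.

```bash
python3 -m crank '{"delta_pos":[[0,0,0],[0,0,-0.005],[0,0,-0.015],[0,0,-0.025],[0,0,-0.025]],"dr":[[0,0,0],[0,0,0],[0,0,0],[0,0,0],[0,0,0]],"jaw":[255,255,255,255,255]}' 55
python3 -c "
from plan import *
p=get_image('wrist');save(p,'w9.png')
p=get_image('scene');save(p,'s9.png',(150,180,330,330),4)
o=ctrl.get_obs();print(o['torque'],R.from_quat(o['ee_rot']).inv().apply(o['torque']),o['ft_force'])
to([.53,-.225,.17],119.5)"
```

```text
t: 11.45
tool_pos: [0.5312, -0.2255, 0.0317]
ee_rot: [-0.254, 0.967, -0.0, 0.001]
ft_force: [0.7, -0.3, -9.0]
grip_width: 0.136
[ 0.01862891  0.00499386 -0.01450478] [-0.0186771  -0.0048012   0.01450785] [ 0.42115208  0.07815474 -8.04601001]
delta m [ 0.0003  0.0005 -0.1392] dr [ 0.    0.01 -0.08]
```

View pics/w9.png

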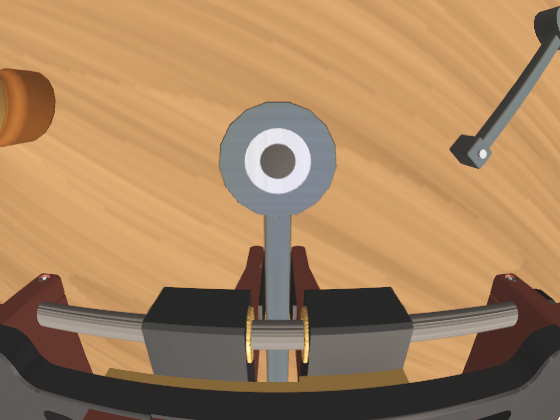

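View pics/s9.png

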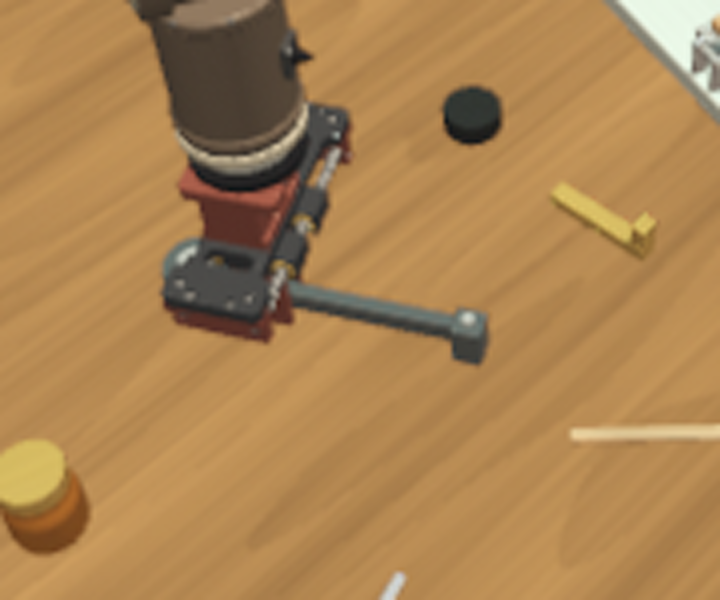

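```bash
python3 -c "
from plan import *
p=get_image('wrist');o=ctrl.get_obs();Rt=R.from_quat(o['ee_rot']);tz=o['tool_pos'][2]
B=wat(p,(278,160.5),tz-.0057+.040);print('bore in tool',Rt.inv().apply(B-o['tool_pos']))
a=wat(p,(277.7,215),tz-.0057+.034);d=a-B;d=Rt.inv().apply(d);print(d, np.degrees(np.arctan2(d[1],-d[0])))"
python3 -m crank '{"delta_pos":[[0,0,-0.02],[0,0,-0.05],[0,0,-0.09],[0,0,-0.13],[0,0,-0.15]],"dr":[[0,0,0],[0,0,0],[0,0,0],[0,0,0],[0,0,0]],"jaw":[255,255,255,255,255]}' 55
python3 -c "
from plan import *
to([.534,.2144,.18],75)"
```

```text
bore in tool [ 0.06010639  0.00057538 -0.03429268]
[-2.43682123e-02 -9.37249211e-05  5.99707303e-03] -0.22036971199458885
t: 12.22
tool_pos: [0.5311, -0.2256, 0.1826]
ee_rot: [-0.254, 0.967, -0.001, 0.001]
ft_force: [1.0, -0.5, -8.6]
grip_width: 0.135
delta m [-0.2186  0.3819  0.0024] dr [-0.05  0.12 44.41]
```

```bash
python3 -m crank '{"delta_pos":[[-0.005,0.009,0],[-0.017,0.03,0],[-0.034,0.059,0],[-0.052,0.091,0],[-0.071,0.124,0]],"dr":[[0,0,1],[0,0,3.5],[0,0,7],[0,0,11],[0,0,15]],"jaw":[255,255,255,255,255]}' 55
python3 -c "
from plan import *
to([.534,.2144,.18],75)"
```

```text
t: 12.85
tool_pos: [0.5302, -0.0805, 0.1787]
ee_rot: [-0.124, 0.992, 0.0, -0.001]
ft_force: [1.0, 0.6, -8.1]
grip_width: 0.136
delta m [-0.0763  0.2849 -0.0012] dr [ 0.03 -0.18 29.25]
```

```bash
python3 -m crank '{"delta_pos":[[-0.009,0.034,0],[-0.018,0.068,0],[-0.028,0.104,0],[-0.038,0.14,0],[-0.047,0.174,0]],"dr":[[0,0,3.5],[0,0,7],[0,0,11],[0,0,15],[0,0,18.5]],"jaw":[255,255,255,255,255]}' 55
python3 -c "
from plan import *
to([.534,.2144,.18],75)"
```

```text
t: 13.48
tool_pos: [0.5321, 0.0997, 0.1787]
ee_rot: [0.037, 0.999, -0.0, -0.002]
ft_force: [0.8, -0.5, -9.0]
grip_width: 0.13
delta m [ 0.0065  0.1146 -0.0014] dr [-0.05 -0.17 10.81]
```

```bash
python3 -m crank '{"delta_pos":[[0.002,0.035,0],[0.004,0.065,0],[0.005,0.09,0],[0.006,0.107,0],[0.0065,0.1145,-0.001]],"dr":[[0,0,3.5],[0,0,7],[0,0,9],[0,0,10.4],[0,0,10.8]],"jaw":[255,255,255,255,255]}' 55
python3 -m crank '{"delta_pos":[[0,0,0],[0,0,0],[0,0,0]],"dr":[[0,0,0],[0,0,0],[0,0,0]],"jaw":[255,255,255]}' 55
python3 - <<'E'
from plan import *
for n in("scene","top","wrist"):
    p=get_image(n);save(p,n+"10.png",None if n=="wrist" else ((270,60,420,210) if n=="scene" else (130,120,290,280)),1 if n=="wrist" else 4)
to([.534,.2144,.1157],75)
E
```

```text
t: 14.1
tool_pos: [0.5336, 0.2139, 0.1797]
ee_rot: [0.129, 0.992, -0.001, -0.002]
ft_force: [-0.5, 0.2, -8.3]
grip_width: 0.138
t: 14.48
tool_pos: [0.5356, 0.2114, 0.1816]
ee_rot: [0.13, 0.991, -0.0, 0.0]
ft_force: [0.8, 0.6, -9.6]
grip_width: 0.135
delta m [0.0022 0.002  0.066 ] dr [0.   0.01 0.08]
```

View pics/wrist10.png

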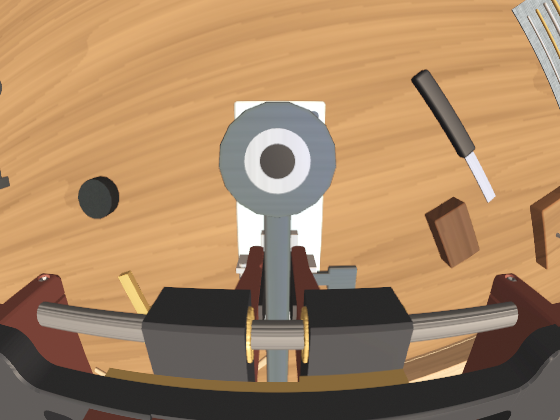

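View pics/scene10.png

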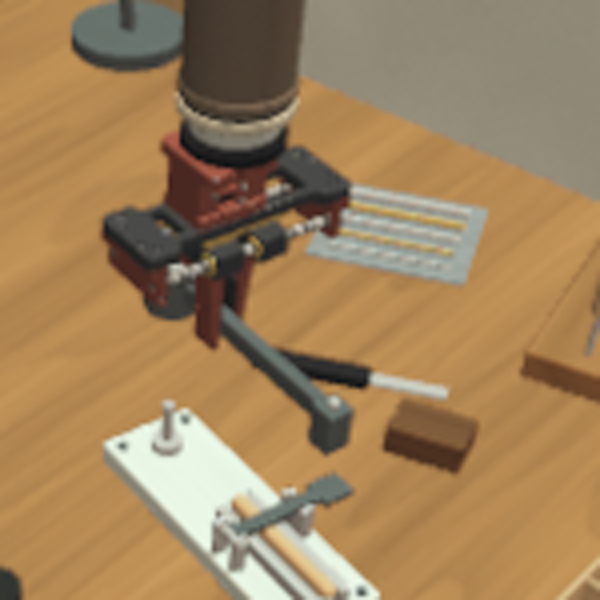

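Run:
```python
from plan import *
p=get_image("wrist");save(p,"w11.png",(200,80,360,300),2.7)
a=wat(p,(235,101.5),.022);b=wat(p,(325,101.5),.022)
print(a,b,np.linalg.norm(a-b),"mid",(a+b)/2,"exp",bed(-.135,.045,.022),bed(-.135,-.045,.022))
d=(b-a)[:2];print("yaw y axis",np.degrees(np.arctan2(d[1],d[0])))
m=((a+b)/2)[:2];print("post from wrist",m+.035*U)
o=ctrl.get_obs();Rt=R.from_quat(o["ee_rot"])
print("bore now",wat(p,(278,160.5),o["tool_pos"][2]+.0343), o["tool_pos"]+Rt.apply([.0601,.0006,-.0343]))
```

```text
[0.4327732  0.19754653 0.022     ] [0.45529793 0.28277682 0.022     ] 0.08815649078886593 mid [0.44403556 0.24016167 0.022     ] exp [0.45374687 0.28240723 0.022     ] [0.43045316 0.19547391 0.022     ]
yaw y axis 75.19628410282893
post from wrist [0.47784297 0.23110301]
bore now [0.47722512 0.22871019 0.2160436 ] [0.47762341 0.22805718 0.21603627]
```

View pics/w11.png

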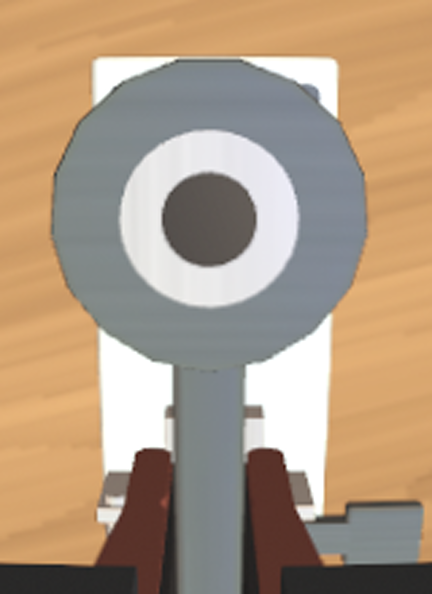

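```bash
python3 -c "
from plan import *
to([.5348,.2141,.1157],75)"
```

```text
delta m [0.0013 0.0018 0.066 ] dr [0.   0.01 0.09]
```

```bash
python3 -m crank '{"delta_pos":[[0.0013,0.0018,0.01],[0.0013,0.0018,0.025],[0.0013,0.0018,0.042],[0.0013,0.0018,0.057],[0.0013,0.0018,0.064]],"dr":[[0,0,0.1],[0,0,0.1],[0,0,0.1],[0,0,0.1],[0,0,0.1]],"jaw":[255,255,255,255,255]}' 55
python3 -m crank '{"delta_pos":[[0,0,0.002],[0,0,0.002],[0,0,0.002],[0,0,0.002],[0,0,0.002]],"dr":[[0,0,0],[0,0,0],[0,0,0],[0,0,0],[0,0,0]],"jaw":[255,255,255,255,255]}' 55
python3 - <<'E'
from plan import *
T=get_image("top");S=get_image("scene");p=get_image("wrist")
save(S,"s12.png",(260,60,410,220),4);save(T,"t12.png",(130,120,290,280),4);save(p,"w12.png")
to([.5348,.2141,.1157],75)
o=ctrl.get_obs();Rt=R.from_quat(o["ee_rot"])
for q in([.0601,.0006,-.0343],[.0601,.0006,.0057],[-.138,.0006,.0057],[-.138,.0006,-.0303]):
    X=o["tool_pos"]+Rt.apply(q);print(np.round(X,4),(proj(S,X)-[260,60])*4)
print("post",(proj(S,[.477,.230,.07])-[260,60])*4, "cane target",bed(.095,0,.046))
print(o["torque"],o["joint_velocities"])
E
```

```text
t: 15.3
tool_pos: [0.534, 0.2141, 0.116]
ee_rot: [0.13, 0.991, -0.001, -0.001]
ft_force: [-0.1, 0.3, -8.4]
grip_width: 0.129
t: 15.92
tool_pos: [0.5348, 0.2145, 0.1159]
ee_rot: [0.13, 0.991, 0.0, 0.0]
ft_force: [-0.4, -0.7, -9.0]
grip_width: 0.135
delta m [-0.0002 -0.0003  0.    ] dr [0.01 0.   0.02]
[0.4768 0.2306 0.15  ] [[213.05128036 326.31230821]]
[0.4768 0.2306 0.11  ] [[211.03099294 365.19396757]]
[0.6681 0.1794 0.11  ] [[359.78439985 505.93276877]]
[0.6681 0.1794 0.146 ] [[365.20325642 470.68625273]]
post [[208.85490993 402.82604423]] cane target [0.66426295 0.17941219 0.046     ]
[-0.00137962 -0.00283347  0.00283005] [ 5.05079206e-04  1.22838736e-03 -1.08445932e-03  1.65983661e-05
  8.49178314e-04 -9.07977965e-04 -8.13280619e-04]
```

View pics/s12.png

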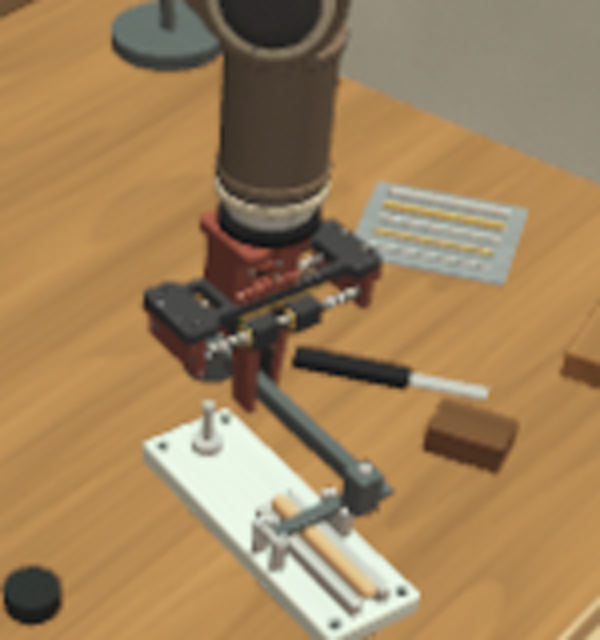

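View pics/w12.png

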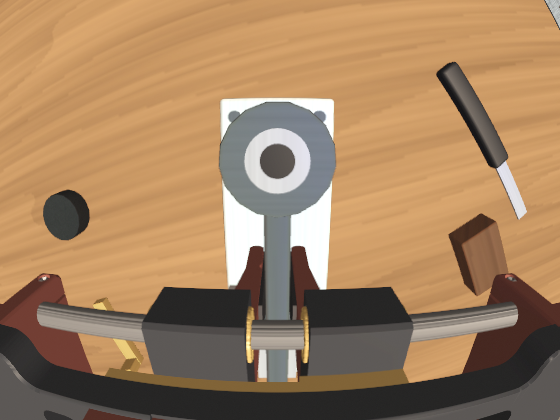

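View pics/t12.png

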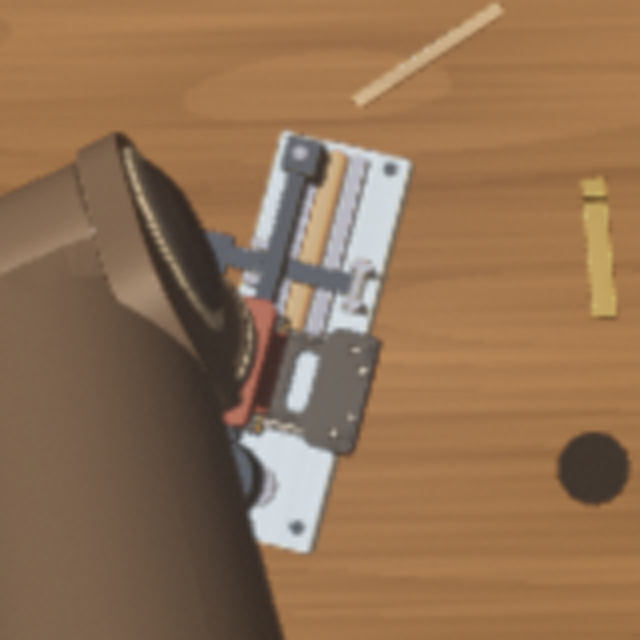

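Run:
```python
from plan import *
T=get_image("top");S=get_image("scene");p=get_image("wrist")
print("cutter T",at(T,(130+301/4,120+152/4),.146),"S",at(S,(260+365/4,60+467/4),.146),"exp .6681 .1794")
for n in("bed_cane","bed_post"):
    X=bed(.095,0,.046) if n=="bed_cane" else bed(-.1,0,.07)
    print(n,proj(T,X),places(T,n),proj(S,X),places(S,n))
print("cane end T",at(T,(130+337/4,120+152/4),.046),"bed end",bed(.127,0,.046))
a=wat(p,(221,99),.022);b=wat(p,(334,99),.022);print("post W",((a+b)/2)[:2]+.035*U,np.linalg.norm(a-b),"bore W",wat(p,(278,160.5),.15))
k=hv(.1,.054);print("tab",proj(S,k),places(S,"keeper_tab"))
save(T,"t13.png",(180,140,250,200),10);save(p,"w13.png",(200,80,360,300),2.7)
```

```text
cutter T [0.66750411 0.17806167 0.146     ] S [0.66557971 0.18251922 0.146     ] exp .6681 .1794
bed_cane [[211.21117185 168.21542249]] [(array([212.4, 169.1]), 0.74), (array([238., 134.]), 0.52)] [[346.69641223 200.60513199]] [(array([348.4, 203.7]), 0.86)]
bed_post [[190.0455395  240.47268595]] [(array([187. , 241.3]), 0.68)] [[311.94597393 160.58114982]] [(array([313.3, 163.5]), 0.62)]
cane end T [0.69137921 0.17126447 0.046     ] bed end [0.69517258 0.17112998 0.046     ]
post W [0.47779514 0.23089776] 0.08826847142525117 bore W [0.47633438 0.23134363 0.15      ]
tab [[352.222663  181.0938958]] [(array([353.5, 179.1]), 0.47)]
```

View pics/t13.png

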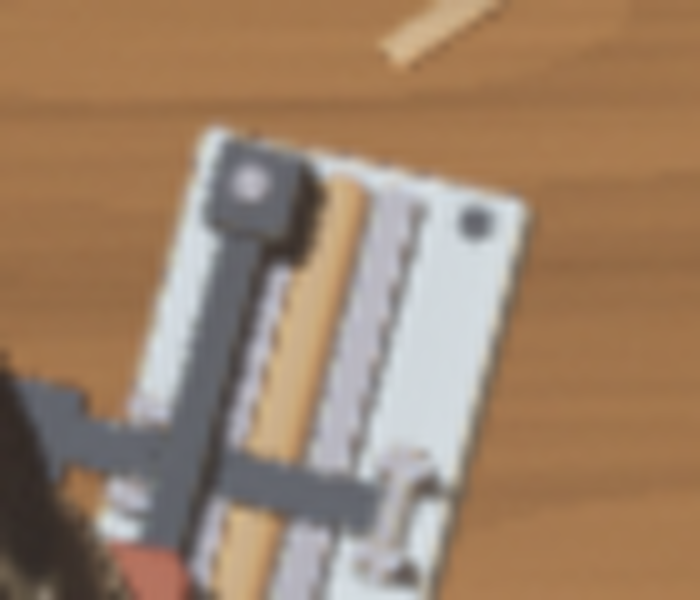

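View pics/w13.png

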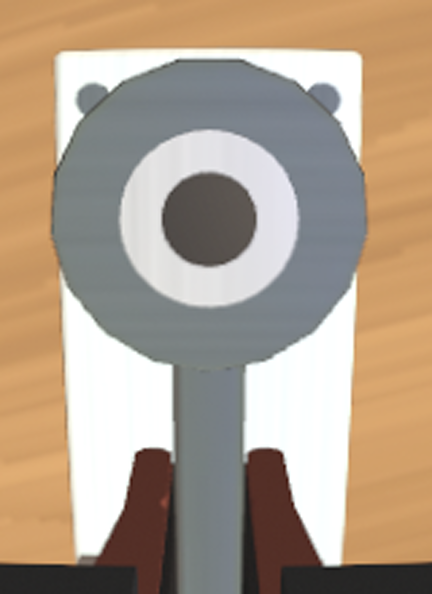

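```bash
python3 -m crank '{"delta_pos":[[0,0,0],[0,0,0],[0,0,0],[0,0,0]],"dr":[[0,0,0],[0,0,0],[0,0,0],[0,0,0]],"jaw":[255,255,255,255]}' 55; python3 -c "
from plant import workorder
print(workorder.finish_job())"
```

```text
t: 16.98
tool_pos: [0.5346, 0.2144, 0.1156]
ee_rot: [0.13, 0.991, 0.0, -0.0]
ft_force: [1.2, 0.5, -8.2]
grip_width: 0.136
the job is handed in; nothing more can be done
None
```

The keeper is closed and the arm is holding the cutter lever level over the bed. I handed the job in at about 17 s of the 58 s allowed; no verdict was reported.

- **Keeper:** I swung it down on its tab until it met about 14 N at 54 mm above the bench, which is its stated closed height. After I let go, the pictures show the bar lying between the prongs of its catch.
- **Lever choice and grasp:** I took the large dark lever and left the small dark one and the yellow one. I gripped it 60 mm from the bore with 55 N. The opening read 12 mm, it weighs about 8 to 9 N, and it hangs with almost no moment at the wrist.
- **Final pose:** The underside of the bore is 40 mm above the post top. It is centred to about 1 to 2 mm by the wrist and scene cameras. The cutter head is over the cane, at about 98 mm along the bed. The arm is still, and the only load it feels is the lever's weight.
- **Disagreements:** My early hand-read of the post in the top view was 7 to 8 mm off in y, probably because I read the collar rather than the post top. I used the bed outline, scene and wrist readings instead, which agree to 2 mm. The cutter head's position differs by about 4 mm across the bed between the top and scene views, and the expected position lies between them.
- **Bystanders:** Those in view at the end (puck, gauge, knife, block, one cane) looked unmoved. I did not check the jar, the other cane, or any positions by measurement after the last move.

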